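# Read a tube's chip: along the reader lane, then down on the sprung seat

### The job

Take the one purple-capped tube that stands among three red-capped ones out of their brown rack, lower its foot into the open-mouthed end of the white reader's lane and, keeping it upright with its foot between the lane walls, draw it slowly and steadily past the reader window (about 3 cm a second) to the closed end. There press it straight down on the sprung brass seat until its foot meets the steel stop, firmly but without forcing it (the tube should bear on the stop with no more than about 20 N), and finish while still holding it there in the gripper: do not let go. Leave the red-capped tubes in the rack and the other things on the bench where they are.

Things in the scene. Friction and masses are not known exactly. Their poses are not given: they have to be found in the camera images.
- tube: the sample tube to be read: white-labelled, upright, 104 mm tall, about 25 g; body 16 mm in diameter, flat foot with a 2 mm chamfer; PURPLE cap 19 mm in diameter from 78 to 104 mm above the foot. Origin: centre of the foot, z up along the tube. It stands in any one of the rack's four holes, its foot 7 mm above the bench
- red1: one of three red-capped tubes like the purple one, loose in the rack; leave it. Origin: centre of its foot
- red2: another red-capped tube in the rack; leave it. Origin: centre of its foot
- red3: another red-capped tube in the rack; leave it. Origin: centre of its foot
- rack: brown tube rack fixed to the bench, 100 x 260 x 45 mm high (x, y, z). Origin: centre of its underside. Four open holes, 18 mm wide and 38 mm deep, lie in a row along its y axis at y = -90, -30, 30 and 90 mm; the small dark holes beside them are only moulded marks
- reader: white and blue chip reader fixed to the bench. Origin: on the bench under the middle of the lane, z up. The lane is a straight slot 22 mm wide along its y axis, centred on x = 0; floor 40 mm, wall tops 60 mm above the bench; walls' outsides at x = -33 and +33 mm. Beside it the reader head with the window: a box 88 mm high, x = -93 to -33, y = -50 to 50 mm; the window spans y = -30 to 30 mm
- stop: the steel hard stop: floor of the 22 x 22 mm pocket at the closed end of the lane (y = 49 to 71 mm in the reader's frame; lane floor ends at 49, an end wall 60 mm high begins at 71). Its top is 20 mm above the bench, level. Origin: centre of its underside, on the bench, straight below the seat
- lane_start (a point): point on the lane floor (40 mm above the bench) just inside the straight walls, at y = -60 mm in the reader's frame; its axes are the reader's. The straight walls begin at y = -70 mm; before them (y = -115 to -70) is the mouth, open at its end, with blue flared lips as high as the walls
- seat_rest (a point): fixed point at the centre of the brass seat's top face when it is not pressed: pocket centre (y = +60 mm in the reader's frame), 36 mm above the bench; its axes are the reader's
- seat (a joint): the sprung brass seat, a plunger 10 mm in diameter in the middle of the pocket: how far it is pressed down, in m; 0 at rest (top 36 mm above the bench), 0.016 flush with the steel stop, where the tube's foot lands on the stop. The spring pushes back with 3 N at rest and 9.4 N at 0.016, and lifts the tube again if it is let go
- bottle: green bottle with a blue cap, 66 mm in diameter, 130 mm tall, standing behind the rack; origin: centre of its underside; leave it
- tipbox: blue pipette-tip box with a white and yellow top, 80 x 120 x 55 mm high on the far side; origin: centre of its underside; leave it
- jar: low jar with a white lid, 54 mm in diameter, 55 mm tall, near the robot between rack and reader; origin: centre of its underside; leave it
There are look-alikes about, which are no part of the job. Leave any turquoise look-alike of the reader alone.

How it is judged (in metres and radians):
On the way, in this order (a step that is already met when the one before it is completed fails the run):
1. the purple-capped tube is lifted out of the rack in the gripper (foot more than 55 mm above the bench) (height (world z) of tube above 0.055 m and contact force between the fingers and tube above 1 N), for 0.1 s.
2. the held tube's foot is between the lane walls near the mouth (y of tube in the frame of reader between -0.085 and -0.035 m and x of tube in the frame of reader between -0.009 and 0.009 m and z of tube in the frame of reader below 0.058 m and contact force between the fingers and tube above 1 N and angle between tube's own z axis and vertical below 0.2 rad), for 0.1 s.
3. the held tube's foot passes the middle of the window between the lane walls, upright, slower than 0.1 m/s (y of tube in the frame of reader between -0.02 and 0.02 m and x of tube in the frame of reader between -0.009 and 0.009 m and z of tube in the frame of reader below 0.058 m and contact force between the fingers and tube above 1 N and angle between tube's own z axis and vertical below 0.2 rad and linear speed of tube below 0.1 m/s), for 0.2 s.
4. the held tube's foot reaches the closed end of the lane (y of tube in the frame of reader between 0.047 and 0.073 m and x of tube in the frame of reader between -0.009 and 0.009 m and z of tube in the frame of reader below 0.058 m and contact force between the fingers and tube above 1 N), for 0.05 s.
At the end, for the whole second after the job is handed in: tube in the pocket within 8 mm of its centre, 0.15 rad of upright and still; seat pressed at least 14.8 mm; foot on the steel stop with 1 to 30 N; fingers still holding the tube (over 2 N); red-capped tubes, bottle, box and jar within 25 mm of their starts (value of joint seat above 0.0148 m and contact force between tube and stop between 1 and 30 N and contact force between the fingers and tube above 2 N and angle between tube's own z axis and vertical below 0.15 rad and linear speed of tube below 0.02 m/s and y of tube in the frame of reader between 0.052 and 0.068 m and x of tube in the frame of reader between -0.008 and 0.008 m and distance of each of red1, red2, red3, bottle, tipbox, jar from where it was at the start of the episode below 0.025 m); the arm keeps its last pose, push and grip.
It fails at once if the tube is rushed past the window (over 0.12 m/s between the lane walls) (y of tube in the frame of reader between -0.03 and 0.03 m and x of tube in the frame of reader between -0.009 and 0.009 m and z of tube in the frame of reader below 0.058 m and linear speed of tube above 0.12 m/s).
It fails at once if the tube is rammed on the stop (over 60 N) (contact force between tube and stop above 60 N).
It fails at once if a red-capped tube, the bottle, the box or the jar is moved more than 40 mm (distance of any of red1, red2, red3, bottle, tipbox, jar from where it was at the start of the episode above 0.04 m).
It also fails if it takes over 54 s, if anything falls off the work surface, if the arm or the gripper's body presses on something with over 40 N, if the wrist force passes 120 N, or if a joint passes its speed limit or range.

### The arm

A 6-joint arm with a two-finger parallel gripper is mounted at the origin on the work surface. World frame = base frame: x ahead of the robot, y to its left, z up, the work surface at z = 0. Lengths are in mm, angles in rad, forces in N, time in s.
With the tool pointing down it reaches from about 300 to 775 mm from the base axis. Payload 14.6 kg.
Tool frame: the origin (TCP) lies between the finger pads; the fingertips stand 25 mm ahead of it and the grasp point (between the pads) lies 6 mm ahead of it; y points along the fingers, x is the direction in which the jaws open and shut, and the axes are right-handed (so a half turn about y gives the same grasp; the last joint's range is limited). The gripper opens to 94 mm and grips with 3 to 60 N. Pads are 16 mm wide; open, the fingers measure 119 mm over their backs; the gripper's body (75 mm by 177 mm) begins 78 mm behind the grasp point.
Start: joints at [-1.354, 0.3, 1.521, -0, 1.321, -0.067], TCP at [153.996, -527.991, 230.446] pointing down, gripper open.
Joint ranges: [-3.03, 3.03], [-0.79, 2.21], [0.23, 2.52], [-1.04, 4.18], [0, 3.07], [-2.55, 2.55]. Speed limits (rad/s): [2.22, 2.22, 2.57, 3.14, 3.14, 3.14].

### API

Orientations are given as [roll, pitch, yaw] about the fixed x, y, z axes, in that order (R = Rz(yaw) Ry(pitch) Rx(roll)).
In Python, from cell import manip gives the robot as it stands.
- The arm moves only by the tool play_rows, never from a script. Its argument "moves" is a list of rows, each an object of numbers: "dx", "dy", "dz": the shift along the tool's x, y, z in m; "ax", "ay", "az": the turn, a rotation vector about the tool's x, y, z in rad; "jaw": the gripper command: -1 is shut, 1 is fully open, values between are in proportion. A call has 1 to 20 rows; each row is the pose to reach, as a shift and turn from the pose commanded when the call began, along the tool's axes at that moment; what a row does not reach only later rows make up. A row lasts 1/10 s, in which the tool goes at most 50 mm and 8.59 degrees, less where a joint would pass 70% of its speed; a pose out of reach is approached as far as the arm can. A call with a gripper value outside its range is refused whole. The fingers move at their own pace and stop on an object; "newtons" is the grip in N (left out, the last holds). Time passes only in rows, so rows that repeat a pose let the fingers close. It gives the time, the measured TCP pose, the force and the opening at its end, in the units of the state.
- manip.read_state(): the state, without advancing time (a new reading comes with each control period).
- manip.camera(name): name is "side" or "top" or "wrist"; returns the picture (420x560x3 uint8, red, green, blue); there is no depth.
- manip.camera_params(name): a dict with "K" (3x3 intrinsics, pixels), "k1" (the pictures are not rectified: a ray, as slopes to the right and down, at radius r is drawn at 1 + k1 r^2 times it, then the intrinsics apply), "rvec" (rotation vector, rad) and "tvec" (3), from world to camera coordinates, as OpenCV has them. Camera axes: x right, y down, z forward; pixel columns grow to the right and rows downward; lengths in mm; the calibration is good to about 2 mm. A picture is of the moment at which its call begins: read the wrist's pose just before it. camera_params takes no time and is no camera call; for the wrist camera it gives the pose at the moment of the call.
- manip.sign_off(): hands the job in, once; it reports no verdict.
The state is a dict: "clock": time; "joints": joint angles; "qd": joint speeds; "effort": joint torques, N m; "eef_pos": TCP position; "eef_rot": TCP orientation; "wrist_force": force on the tool from outside, world axes, zero at the start; "moment": the same for the moment, N m; "finger_gap": finger opening in mm.
Only numpy, scipy, OpenCV 4.12 (cv2) and the standard library are available. Lean on these libraries where they do the work, as an engineer would, in place of code of your own. Each camera call takes 0.05 s, during which the arm holds its last target. There are 200 camera calls.

## Working session

There is one attempt and no reset: what is moved stays moved. The work goes in short steps, Python scripts to look and compute and a tool call to move; the robot and the scene stay as the last step left them, time stands still between calls to the robot, and variables do not carry over. Pictures are saved under pics/ and viewed, about 8 in all and at most 12, crops included, and the job is handed in when it is done.

Besides the shell and the picture viewer there is one more tool, called after "Request:" as a command line: name --argument value ..., lists and objects as JSON in quotes. play_rows: Moves the arm, as the interface text tells. Its arguments: {"type":"object","properties":{"moves":{"type":"array","items":{"type":"object","properties":{"dx":{"type":"number"},"dy":{"type":"number"},"dz":{"type":"number"},"ax":{"type":"number"},"ay":{"type":"number"},"az":{"type":"number"},"jaw":{"type":"number"}}}},"newtons":{"type":"number"}},"required":["moves"]}

```bash
mkdir -p pics; cat > h.py <<'E'
import numpy as np, cv2
from cell import manip
def snap(n,f):
    p=manip.camera_params(n); im=manip.camera(n); cv2.imwrite(f'pics/{f}.png',im[:,:,::-1]); np.save(f'pics/{f}.npy',{'im':im,'p':p},allow_pickle=True); return im,p
def load(f):
    d=np.load(f'pics/{f}.npy',allow_pickle=True).item(); return d['im'],d['p']
def ray(p,u,v):
    K=np.array(p['K']);d=np.array([p['k1'],0,0,0,0],float)
    x=cv2.undistortPoints(np.array([[[u,v]]],float),K,d)[0,0]
    R,_=cv2.Rodrigues(np.array(p['rvec'],float)); t=np.array(p['tvec'],float).ravel()
    return -R.T@t, R.T@np.array([x[0],x[1],1])
def onz(p,u,v,z):
    c,d=ray(p,u,v); return c+d*(z-c[2])/d[2]
def proj(p,X):
    return cv2.projectPoints(np.array(X,float).reshape(-1,1,3),np.array(p['rvec'],float),np.array(p['tvec'],float),np.array(p['K']),np.array([p['k1'],0,0,0,0],float))[0].reshape(-1,2)
E
python3 - <<'E'
from h import *
print(manip.read_state())
a,p=snap('top','top0');b,q=snap('side','side0')
for n,x in(('top',p),('side',q)): print(n,x, -cv2.Rodrigues(np.array(x['rvec'],float))[0].T@np.array(x['tvec'],float).ravel())
E
```

```text
{'clock': 0.0, 'joints': array([-1.35361601e+00,  3.00474803e-01,  1.52160449e+00,  6.95866572e-05,
        1.32070775e+00, -6.65972973e-02]), 'qd': array([-6.34421147e-04,  5.99646785e-04,  4.13712941e-04,  8.35111513e-05,
        8.94320606e-04,  1.89929000e-03]), 'effort': array([ 3.26698946e-04, -5.31817102e+01, -3.52729797e+01,  7.08591565e-02,
        2.44798040e-02, -9.96976155e-05]), 'eef_pos': array([ 153.95308082, -527.75923227,  229.87438507]), 'eef_rot': array([-1.57064959e+00,  1.18725601e-03, -1.28703589e+00]), 'wrist_force': array([0.44285481, 0.10322953, 1.438749  ]), 'moment': array([-0.00164358,  0.0049885 , -0.0236906 ]), 'finger_gap': 93.84022819739417}
top {'K': array([[544.36585393,   0.        , 286.08959595],
       [  0.        , 544.36585393, 215.0800548 ],
       [  0.        ,   0.        ,   1.        ]]), 'k1': -0.03334343625820988, 'rvec': array([ 2.20183137, -2.14389223,  0.10095528]), 'tvec': array([ -72.47587817,  552.74953091, 1163.67122938])} [ 443.26961767  -60.14569395 1210.29338115]
side {'K': array([[392.24092036,   0.        , 279.99976611],
       [  0.        , 392.24092036, 215.22807104],
       [  0.        ,   0.        ,   1.        ]]), 'k1': -0.05698587398239572, 'rvec': array([ 2.09675226, -0.25549086,  0.13800541]), 'tvec': array([-524.48097938,   87.23133576,  897.33126522])} [ 339.86849431 -830.02878991  532.38577902]
```

View pics/top0.png

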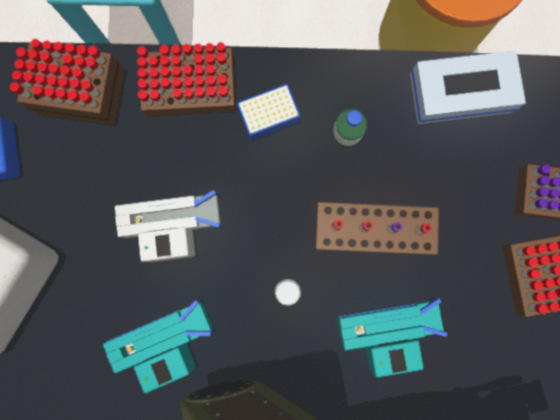

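View pics/side0.png

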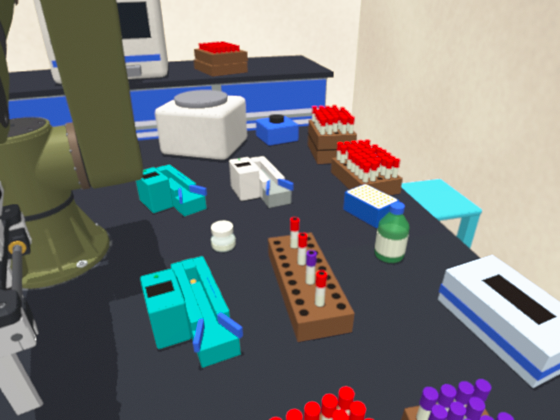

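The top view shows four candidates in the brown rack: caps at (338,225), (367,226) and (426,229) are red, and (396,227) is purple, so that last one is the target. The purple caps at (545,175) are in another rack and don't count. The white reader is at (165,217), with its mouth to the right (blue lips at about (207,208)) and its closed end to the left. The turquoise readers are decoys.

```bash
python3 - <<'E'
from h import *
im,p=load('top0')
A=cv2.resize(im[180:275,100:240],None,fx=5.5,fy=5.5,interpolation=cv2.INTER_CUBIC)[:,:,::-1]
B=cv2.resize(im[195:260,305:450],None,fx=5,fy=5,interpolation=cv2.INTER_CUBIC)[:,:,::-1]
cv2.imwrite('pics/a.png',A);cv2.imwrite('pics/b.png',B)
hsv=cv2.cvtColor(im,cv2.COLOR_RGB2HSV)
def blobs(m,f,z,mn=15):
    n,l,s,c=cv2.connectedComponentsWithStats(m)
    for i in range(1,n):
        if s[i,4]>mn: print(f,s[i],c[i].round(1),onz(p,*c[i],z).round(1))
roi=np.zeros(im.shape[:2],np.uint8);roi[195:260,310:445]=255
blobs(cv2.inRange(hsv,(120,80,40),(155,255,255))&roi,'purple',105)
blobs((cv2.inRange(hsv,(0,170,110),(6,255,255))|cv2.inRange(hsv,(170,150,100),(180,255,255)))&roi,'red',105)
m=cv2.inRange(hsv,(3,50,50),(20,180,200))&roi
c=max(cv2.findContours(m,0,2)[0],key=cv2.contourArea); print('rack',cv2.minAreaRect(c),[onz(p,*q,45).round(1) for q in cv2.boxPoints(cv2.minAreaRect(c))])
roi2=np.zeros_like(roi);roi2[185:270,105:225]=255
blobs(cv2.inRange(hsv,(105,120,80),(125,255,255))&roi2,'lip',60)
w=cv2.inRange(hsv,(0,0,170),(180,60,255))&roi2
blobs(w,'white',60)
E
```

```text
purple [392 222  10  10  68] [396.5 226.7] [ 529.4 -283.6  105. ]
red [334 222   7   6  16] [336.4 225.2] [ 529.1 -160.9  105. ]
red [364 223   5   7  17] [365.4 226.3] [ 528.4 -220.   105. ]
red [421 224  10   8  45] [425.4 227.7] [ 528.8 -342.6  105. ]
rack ((376.9443359375, 228.2437744140625), (122.95143127441406, 48.32471466064453), 2.563770055770874) [array([ 480.1, -120.3,   45. ]), array([ 584.2, -122.7,   45. ]), array([ 579.4, -388.3,   45. ]), array([ 475.2, -383.7,   45. ])]
lip [195 190  21  16 104] [205.3 196.9] [585.6 115.4  60. ]
lip [197 218  22  10  67] [208.2 222.3] [531.6 107.   60. ]
white [ 115  196  103   65 3522] [163.1 223.5] [526.5 202.6  60. ]
white [136 215   8   4  21] [140.  216.6] [539.7 252.8  60. ]
```

View pics/a.png

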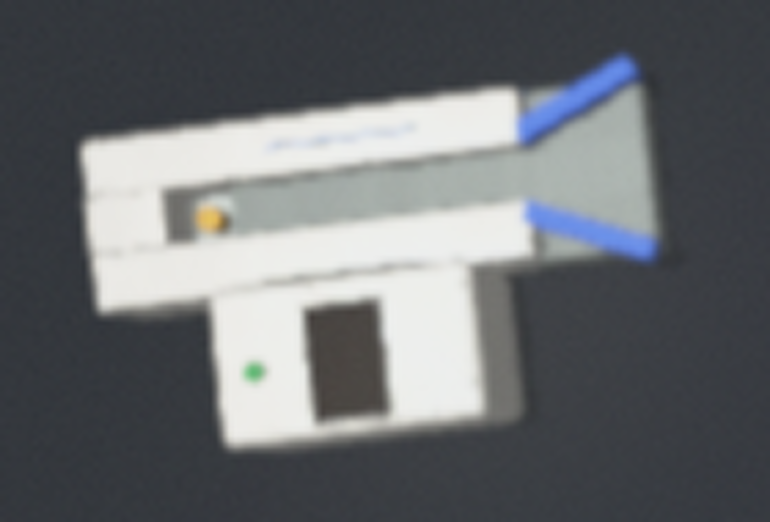

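View pics/b.png

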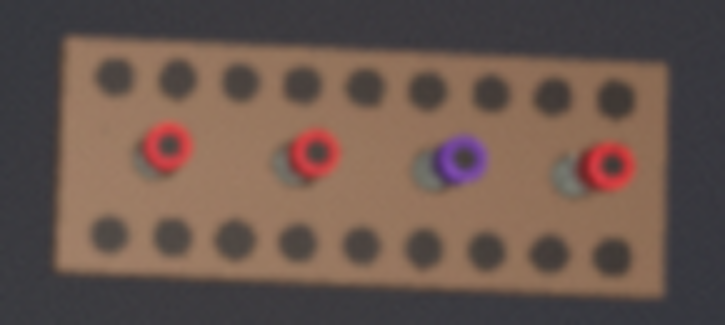

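The crop confirms the purple cap at (396,227) in the brown rack, third of four. The reader crop shows the brass seat at about (138,220) and the lane running to the right. Next I'll compute the reader pose.

```bash
python3 - <<'E'
from h import *
im,p=load('top0')
f=lambda x,y,z: onz(p,100-.4+x/5.5,180-.4+y/5.5,z)
print('seat',f(209,218,36))
for n,a in dict(upout=[(82,142),(515,87)],lowin=[(175,243),(527,202)],upin=[(165,187),(522,143)]).items():
    A,B=[f(*q,60) for q in a]; d=A-B; print(n,A.round(1),B.round(1),'yaw of reader y minus 90deg:',np.arctan2(-d[0],d[1]))
print(f(305,310,88),f(377,298,88),f(318,423,88),f(388,413,88))
E
```

```text
seat [535.88338213 264.17105991  36.        ]
upout [562.2 308.6  60. ] [588.1 141.2  60. ] yaw of reader y minus 90deg: 0.15336436643446222
lowin [524.  270.2  60. ] [543.5 134.6  60. ] yaw of reader y minus 90deg: 0.14307964100247295
upin [545.6 275.3  60. ] [566.3 137.5  60. ] yaw of reader y minus 90deg: 0.14972799138112583
[498.08396608 211.77844485  88.        ] [503.33404503 184.84964043  88.        ] [455.89278183 204.84852826  88.        ] [460.35698527 178.72876165  88.        ]
```

Request:
play_rows --moves '[{"ay":-0.15},{"ay":-0.3},{"ay":-0.45},{"ay":-0.6},{"ay":-0.75},{"ay":-0.9},{"ay":-1.05},{"ay":-1.2},{"ay":-1.287},{"ay":-1.287}]'

```text
$.moves[0]: bad value
```

Request:
play_rows --moves '[{"dx":-0.013,"dy":0,"dz":0.043,"ax":0,"ay":-0.129,"az":0,"jaw":1},{"dx":-0.026,"dy":0,"dz":0.086,"ax":0,"ay":-0.258,"az":0,"jaw":1},{"dx":-0.039,"dy":0,"dz":0.128,"ax":0,"ay":-0.386,"az":0,"jaw":1},{"dx":-0.052,"dy":0,"dz":0.171,"ax":0,"ay":-0.515,"az":0,"jaw":1},{"dx":-0.065,"dy":0,"dz":0.214,"ax":0,"ay":-0.644,"az":0,"jaw":1},{"dx":-0.077,"dy":0,"dz":0.257,"ax":0,"ay":-0.772,"az":0,"jaw":1},{"dx":-0.09,"dy":0,"dz":0.3,"ax":0,"ay":-0.901,"az":0,"jaw":1},{"dx":-0.103,"dy":0,"dz":0.342,"ax":0,"ay":-1.03,"az":0,"jaw":1},{"dx":-0.116,"dy":0,"dz":0.385,"ax":0,"ay":-1.158,"az":0,"jaw":1},{"dx":-0.129,"dy":0,"dz":0.428,"ax":0,"ay":-1.287,"az":0,"jaw":1},{"dx":-0.129,"dy":0,"dz":0.428,"ax":0,"ay":-1.287,"az":0,"jaw":1},{"dx":-0.129,"dy":0,"dz":0.428,"ax":0,"ay":-1.287,"az":0,"jaw":1},{"dx":-0.129,"dy":0,"dz":0.428,"ax":0,"ay":-1.287,"az":0,"jaw":1}]' --newtons 40

```text
clock: 1.4
eef_pos: [528.1, -284.9, 230.2]
eef_rot: [-1.571, 0.0, -0.002]
wrist_force: [0.1, -0.5, -0.3]
finger_gap: 93.8
```

```bash
python3 - <<'E'
from h import *
s=manip.read_state();print(s['clock'],s['eef_pos'],s['eef_rot'],s['joints'])
im,p=snap('wrist','w0')
R=cv2.Rodrigues(np.array(p['rvec'],float))[0];print(-R.T@np.array(p['tvec'],float).ravel(),R.round(3))
hsv=cv2.cvtColor(im,cv2.COLOR_RGB2HSV)
m=cv2.inRange(hsv,(120,80,40),(155,255,255))
n,l,st,c=cv2.connectedComponentsWithStats(m)
for i in range(1,n):
    if st[i,4]>30: print(st[i],c[i],onz(p,*c[i],108))
E
```

```text
1.4 [ 528.06049087 -284.8769123   230.24885775] [-1.57064514e+00  4.90589141e-04 -1.77586543e-03] [-5.55713421e-01  4.12512699e-01  1.36978804e+00 -1.32429176e-04
  1.35978867e+00 -5.53909750e-01]
[ 528.47555493 -215.7511014   383.20712537] [[ 1.    -0.003 -0.   ]
 [-0.002 -0.971  0.237]
 [-0.001 -0.237 -0.971]]
[275 193  22  25 359] [285.30083565 204.8913649 ] [ 531.13861296 -281.74373671  108.        ]
```

View pics/w0.png

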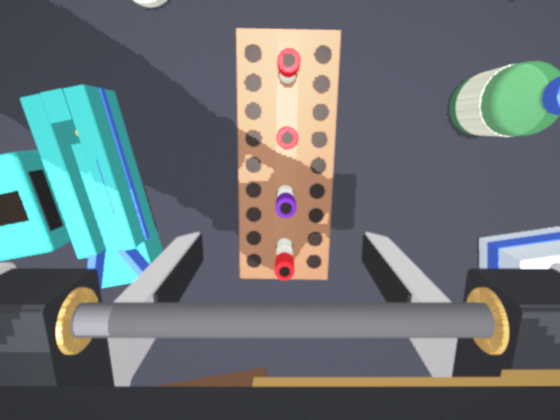

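```bash
python3 - <<'E'
from h import *
im,p=load('w0')
a=onz(p,285.5,217.5,111);print('edge',a,'centre y',a[1]+9.5, onz(p,274.7,207,111),onz(p,296.5,207,111))
print(onz(p,286,207,111))
t,q=load('top0'); print(onz(q,396.5,226.7,111))
hsv=cv2.cvtColor(im,cv2.COLOR_RGB2HSV)
for X in ([528,-283,111],[530,-284,111]):print(proj(p,X))
# rack side edges at z45 along rows
m=cv2.inRange(hsv,(3,40,60),(25,255,255))
for v in (60,100,150,200,250):
    u=np.where(m[v,200:380])[0]+200; A=onz(p,u.min(),v,45);B=onz(p,u.max()+1,v,45);print(v,A.round(1),B.round(1),((A+B)/2)[:2].round(1))
print(im[190:220,286])
E
```

```text
edge [ 531.28264772 -292.38350861  111.        ] centre y -282.88350860658886 [ 521.89644626 -282.88584485  111.        ] [ 540.84222338 -282.93314194  111.        ]
[ 531.71696773 -282.91035791  111.        ]
[ 528.81624542 -282.26633562  111.        ]
[[281.72335847 207.11050121]]
[[284.02569606 208.22096381]]
60 [ 483.8 -151.8   45. ] [ 585.  -152.1   45. ] [ 534.4 -152. ]
100 [ 482.5 -188.9   45. ] [ 584.4 -189.2   45. ] [ 533.5 -189.1]
150 [ 481.7 -238.3   45. ] [ 583.2 -238.5   45. ] [ 532.5 -238.4]
200 [ 480.9 -291.3   45. ] [ 581.9 -291.6   45. ] [ 531.4 -291.4]
250 [ 480.1 -348.5   45. ] [ 581.6 -348.8   45. ] [ 530.8 -348.6]
[[236 236 229]
 [223 221 221]
 [182 168 196]
 [127  95 168]
 [104  52 160]
 [102  47 159]
 [104  48 162]
 [116  54 179]
 [138  67 213]
 [160  80 232]
 [163  83 234]
 [149  78 219]
 [113  66 155]
 [ 76  59  84]
 [ 65  58  56]
 [ 64  57  53]
 [ 65  57  52]
 [ 64  57  53]
 [ 64  57  53]
 [ 65  57  52]
 [ 64  57  52]
 [ 65  58  53]
 [ 69  59  62]
 [ 85  59 102]
 [121  68 173]
 [152  76 224]
 [157  79 228]
 [162  94 207]
 [174 119 149]
 [182 135 112]]
```

The wrist view shows the purple cap's top at about (286,207), which is world (531,-283). Straight down from here is clear.

Request:
play_rows --moves '[{"dx":0.0025,"dy":0.03,"dz":0.002,"jaw":1},{"dx":0.0025,"dy":0.06,"dz":0.002,"jaw":1},{"dx":0.0025,"dy":0.09,"dz":0.002,"jaw":1},{"dx":0.0025,"dy":0.11,"dz":0.002,"jaw":1},{"dx":0.0025,"dy":0.12,"dz":0.002,"jaw":0.0},{"dx":0.0025,"dy":0.127,"dz":0.002,"jaw":-0.4},{"dx":0.0025,"dy":0.127,"dz":0.002,"jaw":-1},{"dx":0.0025,"dy":0.127,"dz":0.002,"jaw":-1},{"dx":0.0025,"dy":0.127,"dz":0.002,"jaw":-1},{"dx":0.0025,"dy":0.127,"dz":0.002,"jaw":-1},{"dx":0.0025,"dy":0.127,"dz":0.002,"jaw":-1},{"dx":0.0025,"dy":0.127,"dz":0.002,"jaw":-1}]' --newtons 40

```text
$.moves[0]: bad value
```

Request:
play_rows --moves '[{"dx":0.0025,"dy":0.03,"dz":0.002,"ax":0,"ay":0,"az":0,"jaw":1},{"dx":0.0025,"dy":0.06,"dz":0.002,"ax":0,"ay":0,"az":0,"jaw":1},{"dx":0.0025,"dy":0.09,"dz":0.002,"ax":0,"ay":0,"az":0,"jaw":1},{"dx":0.0025,"dy":0.11,"dz":0.002,"ax":0,"ay":0,"az":0,"jaw":1},{"dx":0.0025,"dy":0.12,"dz":0.002,"ax":0,"ay":0,"az":0,"jaw":0},{"dx":0.0025,"dy":0.127,"dz":0.002,"ax":0,"ay":0,"az":0,"jaw":-0.4},{"dx":0.0025,"dy":0.127,"dz":0.002,"ax":0,"ay":0,"az":0,"jaw":-0.5},{"dx":0.0025,"dy":0.127,"dz":0.002,"ax":0,"ay":0,"az":0,"jaw":-1},{"dx":0.0025,"dy":0.127,"dz":0.002,"ax":0,"ay":0,"az":0,"jaw":-1},{"dx":0.0025,"dy":0.127,"dz":0.002,"ax":0,"ay":0,"az":0,"jaw":-1},{"dx":0.0025,"dy":0.127,"dz":0.002,"ax":0,"ay":0,"az":0,"jaw":-1},{"dx":0.0025,"dy":0.127,"dz":0.002,"ax":0,"ay":0,"az":0,"jaw":-1}]' --newtons 40

```text
clock: 2.65
eef_pos: [531.3, -282.3, 103.6]
eef_rot: [-1.571, -0.0, -0.0]
wrist_force: [0.2, 0.8, 0.8]
finger_gap: 33.5
```

Request:
play_rows --moves '[{"dx":0,"dy":0,"dz":0,"ax":0,"ay":0,"az":0,"jaw":-1},{"dx":0,"dy":0,"dz":0,"ax":0,"ay":0,"az":0,"jaw":-1},{"dx":0,"dy":0,"dz":0,"ax":0,"ay":0,"az":0,"jaw":-1},{"dx":0,"dy":0,"dz":0,"ax":0,"ay":0,"az":0,"jaw":-1},{"dx":0,"dy":0,"dz":0,"ax":0,"ay":0,"az":0,"jaw":-1},{"dx":0,"dy":0,"dz":0,"ax":0,"ay":0,"az":0,"jaw":-1}]'

```text
clock: 3.25
eef_pos: [531.3, -282.3, 103.5]
eef_rot: [-1.571, -0.0, 0.0]
wrist_force: [-0.2, 0.3, -0.1]
finger_gap: 18.2
```

Request:
play_rows --moves '[{"dx":0,"dy":-0.015,"dz":0,"ax":0,"ay":0,"az":0,"jaw":-1},{"dx":0,"dy":-0.04,"dz":0,"ax":0,"ay":0,"az":0,"jaw":-1},{"dx":0,"dy":-0.07,"dz":0,"ax":0,"ay":0,"az":0,"jaw":-1},{"dx":0,"dy":-0.1,"dz":0,"ax":0,"ay":0,"az":0,"jaw":-1},{"dx":0,"dy":-0.125,"dz":0,"ax":0,"ay":0,"az":0,"jaw":-1},{"dx":0,"dy":-0.14,"dz":0,"ax":0,"ay":0,"az":0,"jaw":-1},{"dx":0.001,"dy":-0.14,"dz":0.015,"ax":0,"ay":0,"az":0,"jaw":-1},{"dx":0.003,"dy":-0.14,"dz":0.045,"ax":0,"ay":-0.02,"az":0,"jaw":-1},{"dx":0.005,"dy":-0.14,"dz":0.085,"ax":0,"ay":-0.03,"az":0,"jaw":-1},{"dx":0.007,"dy":-0.14,"dz":0.125,"ax":0,"ay":-0.045,"az":0,"jaw":-1},{"dx":0.009,"dy":-0.14,"dz":0.165,"ax":0,"ay":-0.06,"az":0,"jaw":-1},{"dx":0.011,"dy":-0.14,"dz":0.205,"ax":0,"ay":-0.075,"az":0,"jaw":-1},{"dx":0.013,"dy":-0.14,"dz":0.245,"ax":0,"ay":-0.09,"az":0,"jaw":-1},{"dx":0.016,"dy":-0.14,"dz":0.285,"ax":0,"ay":-0.105,"az":0,"jaw":-1},{"dx":0.018,"dy":-0.14,"dz":0.325,"ax":0,"ay":-0.12,"az":0,"jaw":-1},{"dx":0.02,"dy":-0.14,"dz":0.36,"ax":0,"ay":-0.135,"az":0,"jaw":-1},{"dx":0.022,"dy":-0.14,"dz":0.39,"ax":0,"ay":-0.145,"az":0,"jaw":-1},{"dx":0.023,"dy":-0.14,"dz":0.412,"ax":0,"ay":-0.149,"az":0,"jaw":-1},{"dx":0.023,"dy":-0.14,"dz":0.412,"ax":0,"ay":-0.149,"az":0,"jaw":-1},{"dx":0.023,"dy":-0.14,"dz":0.412,"ax":0,"ay":-0.149,"az":0,"jaw":-1}]'

```text
clock: 5.25
eef_pos: [553.6, 130.1, 243.0]
eef_rot: [-1.571, 0.001, 0.15]
wrist_force: [-0.3, -0.9, -0.3]
finger_gap: 18.2
```

```bash
python3 - <<'E'
from h import *
s=manip.read_state();print(s['clock'],s['eef_pos'],s['eef_rot'],s['finger_gap'],s['qd'].round(3))
im,p=snap('wrist','w1')
snap('top','top1');snap('side','side1')
cv2.imwrite('pics/w1x.png',cv2.resize(im,(784,588),interpolation=cv2.INTER_CUBIC)[:,:,::-1])
E
```

```text
5.25 [553.61950264 130.08049637 242.96320517] [-1.57092356e+00  9.43467801e-04  1.50034307e-01] 18.227037059973448 [-0.028 -0.005 -0.001 -0.002 -0.001 -0.004]
```

View pics/w1x.png

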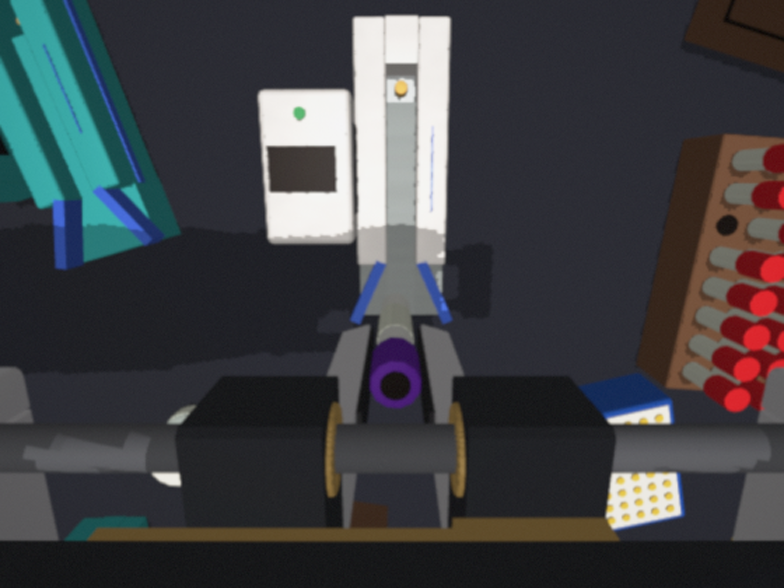

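The wrist view shows the white reader with the seat at (401,88) in the enlarged picture, lane walls at columns 387 to 417, and the held purple tube at (396,385), upright. I'll measure the lane relative to the tube.

```bash
python3 - <<'E'
from h import *
im,p=load('w1'); g=cv2.cvtColor(im,cv2.COLOR_RGB2GRAY).astype(float); hsv=cv2.cvtColor(im,cv2.COLOR_RGB2HSV)
L=[]
for v in (80,95,110,125,140):
    r=g[v-2:v+3,240:340].mean(0); d=np.diff(r)
    def sub(i0,i1,s):
        w=np.clip(s*d[i0-240:i1-240],0,None); return (w*np.arange(i0,i1)).sum()/w.sum()+.5
    a=sub(268,282,-1);b=sub(292,304,1);lo=sub(248,258,1);hi=sub(314,324,-1)
    A,B,C,D=[onz(p,c,v,60)[:2] for c in(a,b,lo,hi)]
    L.append(np.r_[(A+B)/2,(C+D)/2]); print(v,np.round([a,b,lo,hi],1),np.linalg.norm(A-B).round(1),np.linalg.norm(C-D).round(1),L[-1].round(1))
L=np.array(L)
for k in(0,2):
    f=np.polyfit(L[:,k+1],L[:,k],1);print('yaw',np.arctan(-f[0]),'x at y=145,264',np.polyval(f,[145,264]))
m=cv2.inRange(hsv,(12,110,120),(32,255,255));m[:50]=0;m[80:]=0;m[:,:270]=0;m[:,300:]=0
c=cv2.moments(m,True);c=(c['m10']/c['m00'],c['m01']/c['m00']);print('seat',c,onz(p,*c,36))
col=g[:,284:290].mean(1);print('rows',list(enumerate(col[40:82].round(0),40)))
for v in (45.5,74): print(v,onz(p,286.5,v,60),onz(p,286.5,v,40))
# held cap
m=cv2.inRange(hsv,(120,80,40),(160,255,255));ys,xs=np.where(m[200:300,250:320]);print('cap',xs.min()+250,xs.max()+250,ys.min()+200,ys.max()+200)
s=manip.read_state()['eef_pos']
print('pred cap top',proj(p,[s[0],s[1],251]), 'centre ray',onz(p,396/1.4,385/1.4,251))
t,q=load('top1');h=cv2.cvtColor(t,cv2.COLOR_RGB2HSV);m=cv2.inRange(h,(120,80,40),(155,255,255));m[:,300:]=0
n,l,st,cc=cv2.connectedComponentsWithStats(m);print([ (st[i],cc[i].round(1)) for i in range(1,n) if st[i,4]>10], proj(q,[s[0],s[1],251]))
E
```

```text
80 [274.4 298.3 253.2 319.6] 23.4 65.0 [541.  243.7 541.  243.7]
95 [274.5 298.2 254.3 319.3] 23.5 64.3 [543.1 229.9 543.6 229.9]
110 [274.6 298.  254.5 319.1] 23.4 64.6 [545.3 215.8 545.8 215.9]
125 [274.7 297.8 254.7 318.6] 23.4 64.5 [547.4 201.4 547.8 201.5]
140 [274.7 297.7 255.3 318.4] 23.5 64.4 [549.6 186.7 550.2 186.8]
yaw 0.15006901663424368 x at y=145,264 [555.94669395 537.95320233]
yaw 0.15765681262432654 x at y=145,264 [556.91553477 537.99737252]
seat (285.95081967213116, 62.704918032786885) [537.86360041 263.50434036  36.        ]
rows [(40, np.float64(243.0)), (41, np.float64(243.0)), (42, np.float64(243.0)), (43, np.float64(243.0)), (44, np.float64(230.0)), (45, np.float64(161.0)), (46, np.float64(110.0)), (47, np.float64(105.0)), (48, np.float64(104.0)), (49, np.float64(105.0)), (50, np.float64(106.0)), (51, np.float64(106.0)), (52, np.float64(107.0)), (53, np.float64(116.0)), (54, np.float64(135.0)), (55, np.float64(162.0)), (56, np.float64(195.0)), (57, np.float64(207.0)), (58, np.float64(203.0)), (59, np.float64(200.0)), (60, np.float64(201.0)), (61, np.float64(204.0)), (62, np.float64(205.0)), (63, np.float64(206.0)), (64, np.float64(204.0)), (65, np.float64(194.0)), (66, np.float64(166.0)), (67, np.float64(120.0)), (68, np.float64(114.0)), (69, np.float64(157.0)), (70, np.float64(200.0)), (71, np.float64(218.0)), (72, np.float64(220.0)), (73, np.float64(189.0)), (74, np.float64(172.0)), (75, np.float64(169.0)), (76, np.float64(170.0)), (77, np.float64(170.0)), (78, np.float64(171.0)), (79, np.float64(171.0)), (80, np.float64(172.0)), (81, np.float64(172.0))]
45.5 [536.45448951 274.3747839   60.        ] [536.02206985 278.89281824  40.        ]
74 [540.33491467 249.12720225  60.        ] [540.13353482 252.14200013  40.        ]
cap 263 301 241 292
pred cap top [[281.97870946 275.66777998]] centre ray [554.44929853 129.34206734 251.        ]
[] [[181.11564642 200.66921182]]
```

Request:
play_rows --moves '[{"dx":0.002,"dy":0.0,"dz":0.007,"ax":0,"ay":0,"az":0,"jaw":-1},{"dx":0.0044,"dy":0.01,"dz":0.0142,"ax":0,"ay":0,"az":0,"jaw":-1},{"dx":0.0044,"dy":0.03,"dz":0.0142,"ax":0,"ay":0,"az":0,"jaw":-1},{"dx":0.0044,"dy":0.05,"dz":0.0142,"ax":0,"ay":0,"az":0,"jaw":-1},{"dx":0.0044,"dy":0.07,"dz":0.0142,"ax":0,"ay":0,"az":0,"jaw":-1},{"dx":0.0044,"dy":0.08,"dz":0.0142,"ax":0,"ay":0,"az":0,"jaw":-1},{"dx":0.0044,"dy":0.082,"dz":0.0142,"ax":0,"ay":0,"az":0,"jaw":-1},{"dx":0.0044,"dy":0.082,"dz":0.0142,"ax":0,"ay":0,"az":0,"jaw":-1},{"dx":0.0044,"dy":0.082,"dz":0.0142,"ax":0,"ay":0,"az":0,"jaw":-1}]'

```text
clock: 6.3
eef_pos: [556.9, 144.5, 162.4]
eef_rot: [-1.571, -0.001, 0.149]
wrist_force: [-0.6, 0.4, 0.3]
finger_gap: 18.0
```

```bash
python3 - <<'E'
from h import *
s=manip.read_state();print(s['clock'],s['eef_pos'],s['eef_rot'],s['wrist_force'])
a,p=snap('wrist','w2');b,q=snap('top','top2');c,r=snap('side','side2')
e=s['eef_pos']
u=proj(r,[e[0],e[1],64])[0].astype(int);v=proj(q,[e[0],e[1],100])[0].astype(int);print(u,v)
C=lambda i,x,y,w,h,f:cv2.resize(i[y:y+h,x:x+w],None,fx=f,fy=f,interpolation=cv2.INTER_CUBIC)
A=C(a,200,0,160,294,2);S=C(c,u[0]-60,u[1]-75,120,98,4)[:588,:480]
h=588
S=cv2.copyMakeBorder(S,0,h-S.shape[0],0,0,0)
cv2.imwrite('pics/m2.png',np.hstack([A,S])[:,:,::-1])
E
```

```text
6.3 [556.89129023 144.5083057  162.35052582] [-1.57074891e+00 -1.39982102e-03  1.48993420e-01] [-0.64733092  0.41446233  0.25495537]
[273 176] [187 207]
```

View pics/m2.png

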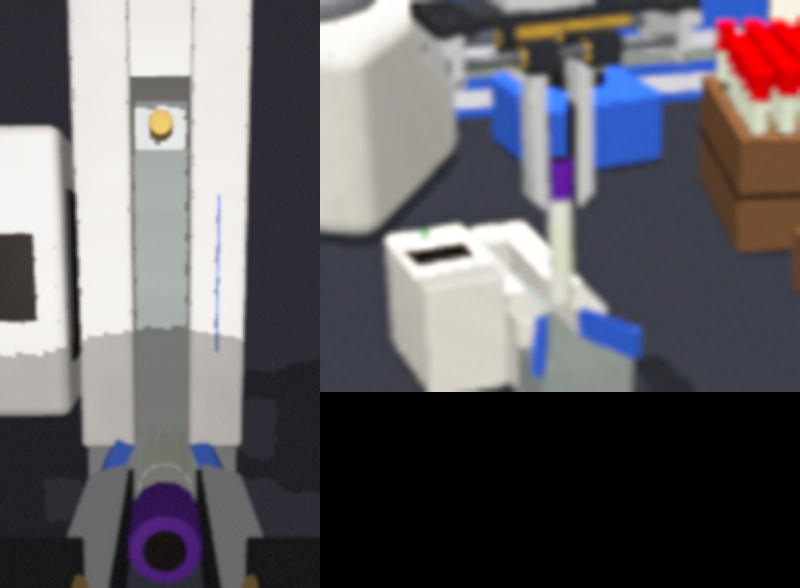

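The foot is over the mouth end of the lane at the reader, and the tube is upright. In the wrist view it looks slightly right of the lane's centre: tube at column 165, lane at 162. I'll re-measure from here.

```bash
python3 - <<'E'
from h import *
s=manip.read_state();print(s['eef_pos'])
im,p=load('w2'); g=cv2.cvtColor(im,cv2.COLOR_RGB2GRAY).astype(float); hsv=cv2.cvtColor(im,cv2.COLOR_RGB2HSV)
L=[]
for v in (85,100,115,130,145,180,200):
    d=np.diff(g[v-2:v+3].mean(0))
    def sub(i0,i1,s):
        w=np.clip(s*d[i0:i1],0,None); return (w*np.arange(i0,i1)).sum()/w.sum()+.5+.5
    a=sub(260,274,-1);b=sub(288,301,1)
    A,B=[onz(p,c-.5,v,60)[:2] for c in(a,b)]
    L.append((A+B)/2); print(v,round(a,1),round(b,1),np.linalg.norm(A-B).round(1),L[-1].round(1))
L=np.array(L);f=np.polyfit(L[:,1],L[:,0],1);print('yaw',np.arctan(-f[0]),'x',np.polyval(f,[144.5,264]))
m=cv2.inRange(hsv,(12,110,120),(32,255,255));m[:50]=0;m[80:]=0;m[:,:260]=0;m[:,300:]=0
c=cv2.moments(m,True);c=(c['m10']/c['m00'],c['m01']/c['m00']);print('seat',c,onz(p,*c,36))
m=cv2.inRange(hsv,(120,80,40),(160,255,255));ys,xs=np.where(m[230:294,250:310]);print('cap',xs.min()+250,xs.max()+250,ys.min()+230,ys.max()+230)
u=(xs.min()+xs.max())/2+250; print('cap at z~165',onz(p,u,274,170),'tcp row',proj(p,[s['eef_pos'][0],s['eef_pos'][1],170]))
for v in (38.5,):print('endwall',onz(p,280,v,60))
# body edges
for v in (215,220,225): print(v,g[v,262:302].astype(int))
E
```

```text
[556.76544473 144.45789934 162.17586017]
85 264.7 295.9 23.3 [541.  243.1]
100 265.0 296.0 23.4 [542.7 232.6]
115 265.2 295.9 23.4 [544.3 221.8]
130 265.4 295.7 23.4 [546.  210.8]
145 265.8 295.7 23.3 [547.7 199.6]
180 266.1 295.2 23.2 [551.7 172.3]
200 266.6 295.0 23.0 [554.2 156.2]
yaw 0.1499572691340152 x [555.97038535 537.91494974]
seat (279.8411214953271, 61.429906542056074) [537.85554789 263.66056124  36.        ]
cap 263 301 241 292
cap at z~165 [557.23403777 144.03529183 170.        ] tcp row [[281.17895772 273.08192616]]
endwall [536.47721379 274.56406925  60.        ]
215 [178 178 177 168 155 131 114 115 116 116 116 115 116 115 116 116 117 118
 118 117 116 117 118 118 117 116 116 115 116 114 114 119 136 159 172 177
 179 178 179 176]
220 [161 169 173 168 155 134 119 118 120 119 117 116 115 114 114 115 117 115
 114 113 111 113 114 114 112 114 114 112 112 111 114 119 137 156 169 173
 167 164 165 165]
225 [ 83  82  85  93 104 114 117 118 119 116 114 115 115 113 114 117 116 115
 113 113 112 113 114 113 113 114 113 112 111 112 111 113 110 105  93  83
  80  79  81  80]
```

Request:
play_rows --moves '[{"dx":-0.0009,"dy":0,"dz":0,"ax":0,"ay":0,"az":0,"jaw":-1},{"dx":-0.0009,"dy":0.004,"dz":0,"ax":0,"ay":0,"az":0,"jaw":-1},{"dx":-0.0009,"dy":0.009,"dz":0,"ax":0,"ay":0,"az":0,"jaw":-1},{"dx":-0.0009,"dy":0.014,"dz":0,"ax":0,"ay":0,"az":0,"jaw":-1},{"dx":-0.0009,"dy":0.0175,"dz":0,"ax":0,"ay":0,"az":0,"jaw":-1},{"dx":-0.0009,"dy":0.0175,"dz":0,"ax":0,"ay":0,"az":0,"jaw":-1},{"dx":-0.0009,"dy":0.0175,"dz":0,"ax":0,"ay":0,"az":0,"jaw":-1},{"dx":-0.0009,"dy":0.0175,"dz":0,"ax":0,"ay":0,"az":0,"jaw":-1}]'

```text
clock: 7.25
eef_pos: [555.7, 144.3, 144.1]
eef_rot: [-1.571, -0.0, 0.149]
wrist_force: [-0.9, 0.3, 0.2]
finger_gap: 18.4
```

Request:
play_rows --moves '[{"dx":0,"dy":0,"dz":0.003,"ax":0,"ay":0,"az":0,"jaw":-1},{"dx":0,"dy":0,"dz":0.006,"ax":0,"ay":0,"az":0,"jaw":-1},{"dx":0,"dy":0,"dz":0.009,"ax":0,"ay":0,"az":0,"jaw":-1},{"dx":0,"dy":0,"dz":0.012,"ax":0,"ay":0,"az":0,"jaw":-1},{"dx":0,"dy":0,"dz":0.015,"ax":0,"ay":0,"az":0,"jaw":-1},{"dx":0,"dy":0,"dz":0.018,"ax":0,"ay":0,"az":0,"jaw":-1},{"dx":0,"dy":0,"dz":0.021,"ax":0,"ay":0,"az":0,"jaw":-1},{"dx":0,"dy":0,"dz":0.024,"ax":0,"ay":0,"az":0,"jaw":-1},{"dx":0,"dy":0,"dz":0.027,"ax":0,"ay":0,"az":0,"jaw":-1},{"dx":0,"dy":0,"dz":0.03,"ax":0,"ay":0,"az":0,"jaw":-1},{"dx":0,"dy":0,"dz":0.033,"ax":0,"ay":0,"az":0,"jaw":-1},{"dx":0,"dy":0,"dz":0.036,"ax":0,"ay":0,"az":0,"jaw":-1},{"dx":0,"dy":0,"dz":0.039,"ax":0,"ay":0,"az":0,"jaw":-1},{"dx":0,"dy":0,"dz":0.042,"ax":0,"ay":0,"az":0,"jaw":-1},{"dx":0,"dy":0,"dz":0.045,"ax":0,"ay":0,"az":0,"jaw":-1},{"dx":0,"dy":0,"dz":0.048,"ax":0,"ay":0,"az":0,"jaw":-1},{"dx":0,"dy":0,"dz":0.051,"ax":0,"ay":0,"az":0,"jaw":-1},{"dx":0,"dy":0,"dz":0.054,"ax":0,"ay":0,"az":0,"jaw":-1},{"dx":0,"dy":0,"dz":0.057,"ax":0,"ay":0,"az":0,"jaw":-1},{"dx":0,"dy":0,"dz":0.06,"ax":0,"ay":0,"az":0,"jaw":-1}]'

```text
clock: 9.25
eef_pos: [546.7, 203.8, 144.0]
eef_rot: [-1.571, -0.0, 0.149]
wrist_force: [0.7, 0.4, -0.3]
finger_gap: 18.0
```

Request:
play_rows --moves '[{"dx":0,"dy":0,"dz":0.003,"ax":0,"ay":0,"az":0,"jaw":-1},{"dx":0,"dy":0,"dz":0.006,"ax":0,"ay":0,"az":0,"jaw":-1},{"dx":0,"dy":0,"dz":0.009,"ax":0,"ay":0,"az":0,"jaw":-1},{"dx":0,"dy":0,"dz":0.012,"ax":0,"ay":0,"az":0,"jaw":-1},{"dx":0,"dy":0,"dz":0.015,"ax":0,"ay":0,"az":0,"jaw":-1},{"dx":0,"dy":0,"dz":0.018,"ax":0,"ay":0,"az":0,"jaw":-1},{"dx":0,"dy":0,"dz":0.021,"ax":0,"ay":0,"az":0,"jaw":-1},{"dx":0,"dy":0,"dz":0.024,"ax":0,"ay":0,"az":0,"jaw":-1},{"dx":0,"dy":0,"dz":0.027,"ax":0,"ay":0,"az":0,"jaw":-1},{"dx":0,"dy":0,"dz":0.03,"ax":0,"ay":0,"az":0,"jaw":-1},{"dx":0,"dy":0,"dz":0.033,"ax":0,"ay":0,"az":0,"jaw":-1},{"dx":0,"dy":0,"dz":0.036,"ax":0,"ay":0,"az":0,"jaw":-1},{"dx":0,"dy":0,"dz":0.039,"ax":0,"ay":0,"az":0,"jaw":-1},{"dx":0,"dy":0,"dz":0.042,"ax":0,"ay":0,"az":0,"jaw":-1},{"dx":0,"dy":0,"dz":0.045,"ax":0,"ay":0,"az":0,"jaw":-1},{"dx":0,"dy":0,"dz":0.048,"ax":0,"ay":0,"az":0,"jaw":-1},{"dx":0,"dy":0,"dz":0.051,"ax":0,"ay":0,"az":0,"jaw":-1},{"dx":0,"dy":0,"dz":0.054,"ax":0,"ay":0,"az":0,"jaw":-1},{"dx":0,"dy":0,"dz":0.057,"ax":0,"ay":0,"az":0,"jaw":-1},{"dx":0,"dy":0,"dz":0.06,"ax":0,"ay":0,"az":0,"jaw":-1}]'

```text
clock: 11.25
eef_pos: [537.8, 263.2, 144.0]
eef_rot: [-1.571, -0.0, 0.149]
wrist_force: [-0.2, 0.3, -0.2]
finger_gap: 18.5
```

Request:
play_rows --moves '[{"dx":0,"dy":0,"dz":0.0005,"ax":0,"ay":0,"az":0,"jaw":-1},{"dx":0,"dy":0,"dz":0.0005,"ax":0,"ay":0,"az":0,"jaw":-1},{"dx":0,"dy":0,"dz":0.0005,"ax":0,"ay":0,"az":0,"jaw":-1},{"dx":0,"dy":0,"dz":0.0005,"ax":0,"ay":0,"az":0,"jaw":-1}]'

```text
clock: 11.65
eef_pos: [537.7, 263.3, 143.9]
eef_rot: [-1.571, 0.0, 0.149]
wrist_force: [-0.8, 0.4, -0.4]
finger_gap: 18.4
```

```bash
python3 - <<'E'
from h import *
for i in range(1):
    s=manip.read_state();print(s['clock'],s['eef_pos'],s['eef_rot'],s['wrist_force'],s['moment'],s['finger_gap'])
a,p=snap('wrist','w3');b,q=snap('top','top3');c,r=snap('side','side3')
e=s['eef_pos'];u=proj(r,[e[0],e[1],90])[0].astype(int)
C=lambda i,x,y,w,h,f:cv2.resize(i[y:y+h,x:x+w],None,fx=f,fy=f,interpolation=cv2.INTER_CUBIC)
A=C(a,200,150,160,144,3);S=C(c,u[0]-40,u[1]-50,80,108,4)
cv2.imwrite('pics/m3.png',np.hstack([A,S])[:432,:800][:,:,::-1])
E
```

```text
11.65 [537.74440408 263.2974653  143.94678989] [-1.57082341e+00  3.69922963e-05  1.48839810e-01] [-0.80039515  0.44418339 -0.35185846] [-0.04168735 -0.06551588  0.01582119] 18.369618541451942
```

View pics/m3.png

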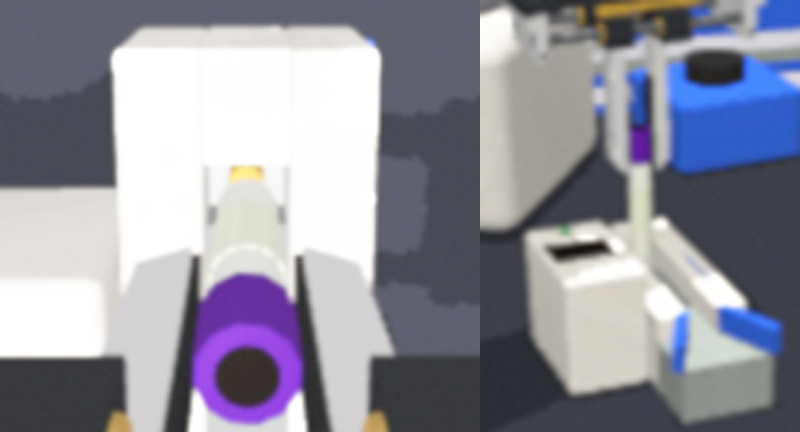

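```bash
python3 - <<'E'
from h import *
im,p=load('w3')
R=cv2.Rodrigues(np.array(p['rvec'],float))[0];print('cam',-R.T@np.array(p['tvec'],float).ravel())
S=np.array([537.9,263.6]);yv=np.array([-.1494,.9888])
rd=lambda u,v,z:((onz(p,u,v,z)[:2]-S)@yv).round(1)
rx=lambda u,v,z:((onz(p,u,v,z)[:2]-S)@np.array([.9888,.1494])).round(1)
for v in range(200,222): print(v,im[v,282],'y60',rd(282,v,60),'y36',rd(282,v,36),'z49.5',rd(282,v,49.5))
print('foot x', rx(200+213/3,228,50),rx(200+290/3,228,50))
h=cv2.cvtColor(im,cv2.COLOR_RGB2HSV);m=cv2.inRange(h,(120,80,40),(160,255,255));ys,xs=np.where(m[230:300,250:310]);print('cap',xs.min()+250,xs.max()+250,ys.max()+230, rd(282,ys.max()+231,151.5),'expect -9.5')
E
```

```text
cam [527.79267459 331.6779036  296.90842556]
200 [255 255 254] y60 15.8 y36 10.4 z49.5 13.4
201 [255 255 254] y60 15.0 y36 9.5 z49.5 12.6
202 [255 255 254] y60 14.2 y36 8.7 z49.5 11.8
203 [255 254 254] y60 13.4 y36 7.8 z49.5 11.0
204 [254 252 249] y60 12.7 y36 7.0 z49.5 10.2
205 [251 236 184] y60 11.9 y36 6.1 z49.5 9.4
206 [253 235 141] y60 11.1 y36 5.3 z49.5 8.5
207 [253 239 143] y60 10.3 y36 4.4 z49.5 7.7
208 [253 237 153] y60 9.5 y36 3.5 z49.5 6.9
209 [248 234 185] y60 8.8 y36 2.7 z49.5 6.1
210 [235 229 217] y60 8.0 y36 1.8 z49.5 5.3
211 [228 227 223] y60 7.2 y36 1.0 z49.5 4.5
212 [228 227 223] y60 6.4 y36 0.1 z49.5 3.6
213 [228 227 223] y60 5.6 y36 -0.8 z49.5 2.8
214 [228 227 223] y60 4.8 y36 -1.6 z49.5 2.0
215 [227 227 223] y60 4.1 y36 -2.5 z49.5 1.2
216 [225 225 218] y60 3.3 y36 -3.4 z49.5 0.4
217 [222 223 210] y60 2.5 y36 -4.2 z49.5 -0.5
218 [222 223 209] y60 1.7 y36 -5.1 z49.5 -1.3
219 [222 223 209] y60 0.9 y36 -6.0 z49.5 -2.1
220 [221 222 208] y60 0.1 y36 -6.9 z49.5 -2.9
221 [222 223 209] y60 -0.7 y36 -7.7 z49.5 -3.8
foot x -8.7 11.9
cap 263 301 290 -10.0 expect -9.5
```

The tube is centred across the pocket, but the foot sits about 2 mm short along the lane. I'll shift +1.8 mm and press down in steps, watching the force.

Request:
play_rows --moves '[{"dx":0,"dy":0,"dz":0.001,"ax":0,"ay":0,"az":0,"jaw":-1},{"dx":0,"dy":0,"dz":0.0018,"ax":0,"ay":0,"az":0,"jaw":-1},{"dx":0,"dy":0.003,"dz":0.0018,"ax":0,"ay":0,"az":0,"jaw":-1},{"dx":0,"dy":0.006,"dz":0.0018,"ax":0,"ay":0,"az":0,"jaw":-1},{"dx":0,"dy":0.009,"dz":0.0018,"ax":0,"ay":0,"az":0,"jaw":-1},{"dx":0,"dy":0.012,"dz":0.0018,"ax":0,"ay":0,"az":0,"jaw":-1},{"dx":0,"dy":0.014,"dz":0.0018,"ax":0,"ay":0,"az":0,"jaw":-1},{"dx":0,"dy":0.016,"dz":0.0018,"ax":0,"ay":0,"az":0,"jaw":-1},{"dx":0,"dy":0.016,"dz":0.0018,"ax":0,"ay":0,"az":0,"jaw":-1},{"dx":0,"dy":0.016,"dz":0.0018,"ax":0,"ay":0,"az":0,"jaw":-1}]' --newtons 50

```text
clock: 12.8
eef_pos: [537.5, 265.2, 128.2]
eef_rot: [-1.571, -0.0, 0.149]
wrist_force: [-0.9, -0.3, 4.7]
finger_gap: 18.2
```

Request:
play_rows --moves '[{"dx":0,"dy":0.002,"dz":0,"ax":0,"ay":0,"az":0,"jaw":-1},{"dx":0,"dy":0.004,"dz":0,"ax":0,"ay":0,"az":0,"jaw":-1},{"dx":0,"dy":0.006,"dz":0,"ax":0,"ay":0,"az":0,"jaw":-1},{"dx":0,"dy":0.008,"dz":0,"ax":0,"ay":0,"az":0,"jaw":-1},{"dx":0,"dy":0.009,"dz":0,"ax":0,"ay":0,"az":0,"jaw":-1},{"dx":0,"dy":0.01,"dz":0,"ax":0,"ay":0,"az":0,"jaw":-1},{"dx":0,"dy":0.01,"dz":0,"ax":0,"ay":0,"az":0,"jaw":-1},{"dx":0,"dy":0.01,"dz":0,"ax":0,"ay":0,"az":0,"jaw":-1}]'

```text
clock: 13.6
eef_pos: [537.6, 265.3, 118.4]
eef_rot: [-1.571, -0.001, 0.149]
wrist_force: [-1.5, -0.7, 9.0]
finger_gap: 18.3
```

Request:
play_rows --moves '[{"dx":0,"dy":0.0005,"dz":0,"ax":0,"ay":0,"az":0,"jaw":-1},{"dx":0,"dy":0.001,"dz":0,"ax":0,"ay":0,"az":0,"jaw":-1},{"dx":0,"dy":0.001,"dz":0,"ax":0,"ay":0,"az":0,"jaw":-1},{"dx":0,"dy":0.001,"dz":0,"ax":0,"ay":0,"az":0,"jaw":-1}]'

```text
clock: 14.0
eef_pos: [537.6, 265.3, 117.5]
eef_rot: [-1.571, -0.001, 0.149]
wrist_force: [-1.7, -0.4, 8.2]
finger_gap: 18.5
```

Request:
play_rows --moves '[{"dx":0,"dy":0.0003,"dz":0,"ax":0,"ay":0,"az":0,"jaw":-1},{"dx":0,"dy":0.0005,"dz":0,"ax":0,"ay":0,"az":0,"jaw":-1},{"dx":0,"dy":0.0005,"dz":0,"ax":0,"ay":0,"az":0,"jaw":-1},{"dx":0,"dy":0.0005,"dz":0,"ax":0,"ay":0,"az":0,"jaw":-1}]'

```text
clock: 14.4
eef_pos: [537.7, 265.3, 117.0]
eef_rot: [-1.571, -0.001, 0.149]
wrist_force: [-1.3, -0.1, 9.3]
finger_gap: 18.0
```

Request:
play_rows --moves '[{"dx":0,"dy":0.0003,"dz":0,"ax":0,"ay":0,"az":0,"jaw":-1},{"dx":0,"dy":0.0006,"dz":0,"ax":0,"ay":0,"az":0,"jaw":-1},{"dx":0,"dy":0.0006,"dz":0,"ax":0,"ay":0,"az":0,"jaw":-1},{"dx":0,"dy":0.0006,"dz":0,"ax":0,"ay":0,"az":0,"jaw":-1}]'

```text
clock: 14.8
eef_pos: [537.7, 265.3, 116.4]
eef_rot: [-1.571, -0.001, 0.149]
wrist_force: [-3.0, -1.0, 8.7]
finger_gap: 18.0
```

Request:
play_rows --moves '[{"dx":0,"dy":0.0002,"dz":0,"ax":0,"ay":0,"az":0,"jaw":-1},{"dx":0,"dy":0.0003,"dz":0,"ax":0,"ay":0,"az":0,"jaw":-1},{"dx":0,"dy":0.0003,"dz":0,"ax":0,"ay":0,"az":0,"jaw":-1},{"dx":0,"dy":0.0003,"dz":0,"ax":0,"ay":0,"az":0,"jaw":-1}]'

```text
clock: 15.2
eef_pos: [537.7, 265.3, 116.4]
eef_rot: [-1.57, -0.001, 0.149]
wrist_force: [-3.5, -0.5, 11.1]
finger_gap: 17.9
```

Request:
play_rows --moves '[{"dx":0,"dy":0.0002,"dz":0,"ax":0,"ay":0,"az":0,"jaw":-1},{"dx":0,"dy":0.0004,"dz":0,"ax":0,"ay":0,"az":0,"jaw":-1},{"dx":0,"dy":0.0004,"dz":0,"ax":0,"ay":0,"az":0,"jaw":-1},{"dx":0,"dy":0.0004,"dz":0,"ax":0,"ay":0,"az":0,"jaw":-1}]'

```text
clock: 15.6
eef_pos: [537.8, 265.4, 116.4]
eef_rot: [-1.57, -0.002, 0.149]
wrist_force: [-3.0, -1.4, 14.9]
finger_gap: 17.8
```

Request:
play_rows --moves '[{"dx":0,"dy":0.0002,"dz":0,"ax":0,"ay":0,"az":0,"jaw":-1},{"dx":0,"dy":0.0004,"dz":0,"ax":0,"ay":0,"az":0,"jaw":-1},{"dx":0,"dy":0.0004,"dz":0,"ax":0,"ay":0,"az":0,"jaw":-1},{"dx":0,"dy":0.0004,"dz":0,"ax":0,"ay":0,"az":0,"jaw":-1},{"dx":0,"dy":0.0004,"dz":0,"ax":0,"ay":0,"az":0,"jaw":-1},{"dx":0,"dy":0.0004,"dz":0,"ax":0,"ay":0,"az":0,"jaw":-1}]'

```text
clock: 16.2
eef_pos: [537.9, 265.5, 116.3]
eef_rot: [-1.57, -0.002, 0.149]
wrist_force: [-3.2, -1.5, 17.5]
finger_gap: 18.3
```

```bash
python3 - <<'E'
from h import *
a,p=snap('wrist','w4');b,q=snap('top','top4');c,r=snap('side','side4')
s=manip.read_state();print(s['clock'],s['eef_pos'],s['eef_rot'],s['wrist_force'],s['finger_gap'])
e=s['eef_pos'];u=proj(r,[e[0],e[1],70])[0].astype(int)
C=lambda i,x,y,w,h,f:cv2.resize(i[y:y+h,x:x+w],None,fx=f,fy=f,interpolation=cv2.INTER_CUBIC)
A=C(a,220,170,120,140,3);S=C(c,u[0]-50,u[1]-50,110,105,4)
cv2.imwrite('pics/m4.png',np.hstack([A,S])[:,:,::-1])if A.shape[0]==S.shape[0] else print(A.shape,S.shape)
# others moved?
t,_=load('top0')
d=cv2.absdiff(t,b).max(2)[190:260,310:450];print('rack-area diff px',(d>60).sum(), 'other', (cv2.absdiff(t,b).max(2)[70:150,230:380]>60).sum())
E
```

```text
16.35 [537.9340458  265.47469611 116.34615347] [-1.57019872 -0.00206834  0.14907614] [-3.9930026  -1.37403424 17.44979939] 18.346223684968674
rack-area diff px 33 other 0
```

View pics/m4.png

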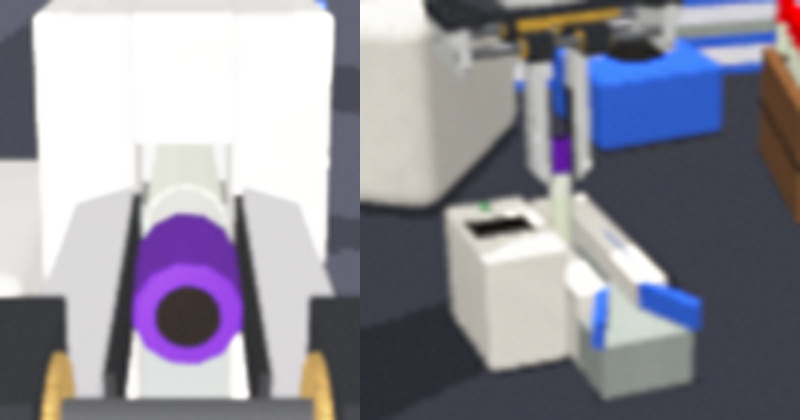

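The TCP stopped at z 116.4 mm; 116.5 was predicted for the foot on the stop. Beyond that point the force rose stiffly to 17.5 N, which leaves about 8 N on the stop after the spring's 9.4 N. The picture shows the tube upright in the pocket and still gripped.

```bash
python3 -c "
from cell import manip
print(manip.sign_off())"
```

```text
the job is handed in; nothing more can be done
None
```

I took the purple-capped tube from the brown rack and lowered it into the mouth of the white reader's lane. I drew it past the window at about 3 cm/s with its foot off the lane floor. I then pressed it down in the pocket and handed the job in at about 16.4 s with the tube still gripped. No verdict is reported.

**Stop contact:** the last readings show a steady 17.5 N upward at the wrist. Taking off the spring's 9.4 N leaves about 8 N on the steel stop. The hand's height had stopped at 116.4 mm, against the 116.5 mm predicted for the foot on the stop.

**Upright and undisturbed:** the last pictures show the tube upright and in the pocket. The top view shows no change around the tip box and bottle, and only a few changed pixels at the rack, where the tube came out. I did not compare the jar separately.

**Checks that disagreed:**
- **Camera offset:** the top camera read x about 2 mm low, so I used the wrist camera instead.
- **Foot position:** before pressing, the foot sat about 2 mm short along the lane (a tilt of about 0.02 rad), and I corrected it by 1.8 mm.
- **Side force:** a sideways force of about 4 N remained at the end, probably the tube lightly touching the pocket wall. It stayed steady, so I left it.

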